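Load the knife and the coarse plate into the mincer head

TASK

Get the mincer head ready for coarse mince: put the four-winged knife on the square of the worm's spindle, flat cutting face up, and push it down until it is fully home, then thread the coarse plate (the one with the few big holes) over the spindle, hub up, with its edge notch over the lug on the mincer's mouth, so that it lies flat and fully home on the mouth. Leave the fine plate and the ring nut where they lie (I will screw the nut on myself), and do not knock the mincer over or push it about.

Things in the scene. Friction and masses are not known exactly. Their poses are not given: they have to be found in the camera images.
- mincer: Cast aluminium mincer head standing loose on its 80 mm rear flange, mouth up, 1.5 kg. Origin: centre of its underside, z up along the barrel. The feed throat, a tube 47 mm across with a 62 mm flare, points to +x; it ends 104 mm from the axis and is at most 97 mm high
- mouth (a point): Centre of the mincer's mouth, 125 mm above its underside; axes as the mincer's. The mouth is a flat ring, bore 63 mm, about 84 mm across outside; on its -x side the lug stands up from it
- lug (a point): Foot of the steel locating lug on the mouth, [-34.8, 0, 0] mm from mouth, axes as the mincer's. The lug is 6 mm wide, 4.5 mm long radially and 5 mm tall
- spindle (a point): On the barrel's axis, on the worm's shoulder (29 mm disc), 15.5 mm below the mouth; z up. On the shoulder stands an 11 mm square, 13 mm tall, top 2.5 mm tapered, sides along this x and y; then a round pin, 9 mm in diameter, pointed, up to 31.5 mm above the shoulder. The worm stands at any angle and turns about z against slight friction (0.02 N m)
- knife: Steel knife, 14 mm thick, about 90 g: four wings along its x and y axes, 58 mm over a pair of wings (flat ends 7.5 to 11 mm wide), 22 mm square hub, 13 mm square through hole with sides along x and y. Origin: centre of its underside, z up. It lies on the worktop, flat cutting face up. Home, its underside is on the shoulder and its face 1.5 mm below the mouth
- coarse_plate: Steel plate with ten 10 mm holes, 74 mm across, 8 mm thick, about 170 g, lying on the worktop hub up. The hub is 24 mm across, its top 20 mm above the underside, its through hole 12 mm. Origin: centre of its underside, z up. A notch 9 mm wide, 6 mm deep is cut into the edge on the -x side. Home, it lies on the mouth with its axes parallel to the mincer's
- coarse_plate_notch (a point): Middle of the coarse plate's edge notch, at [-34.5, 0, 0] mm in the plate's frame; home, it lies at lug
- fine_plate: The fine plate, not wanted: same form and size as the coarse plate, but with sixty 4 mm holes. Origin: centre of its underside
- ring_nut: Aluminium ring nut, 97 mm across (104 mm over its six grip bosses), 22 mm high, lying on the worktop; not wanted yet. Origin: centre of its underside

How it is judged:
By the outcome, as a careful person would: the job done as asked, in the order asked, and still so for the second after the job is handed in, with the robot touching nothing.
It also fails if it takes over 58 s, if anything falls off the work surface, if the arm or the gripper's body presses on something with over 40 N, if the wrist force passes 120 N, or if a joint passes its speed limit or range.

ROBOT

A 7-joint arm with a two-finger parallel gripper is mounted at the origin on a cart in front of the work surface, level with it; the furniture and walls round the work are solid. World frame = base frame: x ahead of the robot, y to its left, z up, the work surface at z = 0. Lengths are in mm, angles in rad, forces in N, time in s.
With the tool pointing down it reaches from about 350 to 775 mm from the base axis. Payload 3.1 kg.
Tool frame: the origin (TCP) lies at the very end of the fingers, on their centre line; the grasp point (between the pads) lies 19 mm behind it; z points along the fingers, y is the line along which they close (so a half turn about z gives the same grasp; the last joint's range is limited). The gripper opens to 85 mm and grips with 20 to 120 N. Pads are 22 mm wide; open, the fingers measure 114 mm over their backs; the gripper's body (76 mm by 85 mm) begins 54 mm behind the grasp point. The pads swing forward as they close: fully open they stand 13 mm farther back than shut.
Start: joints at [-1.197, 0.311, 0.014, 1.512, -0.004, 1.319, -0.027], TCP at [222.133, 503.164, 231.304] pointing down, gripper open.
Joint ranges: [-2.7, 2.7], [-0.3, 1.91], [-1.27, 1.3], [0.12, 2.57], [-1.44, 4.58], [0.2, 2.03], [-3.05, 3.05]. Speed limits (rad/s): [2.79, 2.79, 3.14, 3.14, 3.14, 3.14, 3.14].

INTERFACE

Orientations are given as [roll, pitch, yaw] about the fixed x, y, z axes, in that order (R = Rz(yaw) Ry(pitch) Rx(roll)).
In Python, from workcell import robot, camrig gives the robot as it stands (robot), with the cameras (camrig).
- The arm moves only by the tool nudge_tcp, called as name(argument=value, ...) on one line, values as JSON. Schema: {"type":"object","properties":{"moves":{"type":"array","items":{"type":"array","items":{"type":"array","items":{"type":"number"},"minItems":5,"maxItems":5},"minItems":1,"maxItems":10},"minItems":1,"maxItems":1},"only":{"type":"string"},"quiet":{"type":"boolean"},"lines":{"type":"string"}},"required":["moves"],"additionalProperties":false}. moves is a list that holds a single list of rows (three levels of brackets), with 1 to 10 rows, each of 5 numbers: dx, dy, dz in units of 50 mm, then a turn about the tool's z in units of 0.25 rad, then the opening from 0.0 (shut) to 1.0 (fully open); each row is the pose to reach, as a shift and turn from the pose commanded when the call began, along the tool's axes at that moment; what a row does not reach only later rows make up. A row lasts 1/12 s, in which the tool goes at most 41.7 mm and 0.125 rad, less where a joint would pass 70% of its speed; a pose out of reach is approached as far as the arm can. The fingers move at their own pace and stop on an object; the grip force is fixed at half the most. Time passes only in rows, so rows that do not move let the fingers close. The tool returns the time, the measured TCP pose, the force, the opening and the grip force at its end. only (a regular expression) keeps the lines of the reply that match it, lines (a string "A,B") keeps lines A to B, and quiet returns only ok. Input that does not fit is refused with a message, and nothing moves.
- robot.state(): the state, without advancing time (a new reading comes with each control period).
- camrig.snapshot(name): name is "side" or "top"; returns the picture (480x640x3 uint8, blue, green, red); there is no depth.
- camrig.camera_model(name): a dict with "K" (3x3 intrinsics, pixels), "view" (4x4, takes a point from world to camera coordinates). Camera axes: x right, y down, z forward; pixel columns grow to the right and rows downward; lengths in mm; the calibration is good to about 2 mm. A picture is of the moment at which its call begins. camera_model takes no time and is no camera call.
- robot.close_job(): hands the job in; it is judged then, once.
The state is a dict: "time_s": time; "joints": joint angles; "qd": joint speeds; "joint_torque": joint torques, N m; "eef_pos": TCP position; "eef_rot": TCP orientation; "ft_force": force on the tool from outside, world axes, zero at the start; "moment": the same for the moment, N m; "opening": opening from 0.0 (shut) to 1.0 (fully open); "grip_force": force on a finger pad.
Only numpy, scipy, OpenCV 4.12 (cv2) and the standard library are available. Lean on these libraries where they do the work, as an engineer would, in place of code of your own. Each camera call takes 0.05 s, during which the arm holds its last target. There are 200 camera calls.

## Working session

There is one attempt and no reset: what is moved stays moved. The work goes in short steps, Python scripts to look and compute and a tool call to move; the robot and the scene stay as the last step left them, time stands still between calls to the robot, and variables do not carry over. Pictures are saved under pics/ and viewed, at most 10 in all, crops included, and the job is handed in when it is done.

```bash
ls; mkdir -p pics
```

Run:
```python
from workcell import robot, camrig
import cv2,json
for n in("top","side"):
    cv2.imwrite(f"pics/{n}0.png",camrig.snapshot(n)); m=camrig.camera_model(n); print(n,m)
s=robot.state(); print(s)
```

```text
pics
workcell.py
top {'K': array([[602.29858413,   0.        , 323.8882939 ],
       [  0.        , 602.29858413, 242.16393262],
       [  0.        ,   0.        ,   1.        ]]), 'view': array([[ 2.47630008e-02, -9.99680518e-01,  5.06511668e-03,
        -3.64491744e+01],
       [-9.90105726e-01, -2.52252237e-02, -1.38037459e-01,
         6.06215221e+02],
       [ 1.38121128e-01, -1.59677930e-03, -9.90414057e-01,
         1.28514106e+03],
       [ 0.00000000e+00,  0.00000000e+00,  0.00000000e+00,
         1.00000000e+00]])}
side {'K': array([[536.87871997,   0.        , 317.31146134],
       [  0.        , 536.87871997, 242.04809195],
       [  0.        ,   0.        ,   1.        ]]), 'view': array([[ 9.88072251e-01, -1.53813171e-01,  7.39834866e-03,
        -5.58686780e+02],
       [-6.05113373e-02, -4.31997604e-01, -8.99842457e-01,
         1.15157528e+02],
       [ 1.41603691e-01,  8.88661678e-01, -4.36152286e-01,
         1.14416042e+03],
       [ 0.00000000e+00,  0.00000000e+00,  0.00000000e+00,
         1.00000000e+00]])}
{'time_s': 0.1, 'joints': array([-1.19667864,  0.31163009,  0.0139954 ,  1.51288832, -0.004424  ,
        1.31917815, -0.0272198 ]), 'qd': array([-0.00200026, -0.00166978, -0.00131188, -0.00313761, -0.00105539,
        0.00021246, -0.00054973]), 'joint_torque': array([ 4.89262875e-04, -3.80853581e+01,  1.46712433e-01, -2.31239551e+01,
        1.23495155e-02,  8.23957147e-03,  2.49818044e-05]), 'eef_pos': array([221.88745048, 502.55443958, 230.34163323]), 'eef_rot': array([-3.13952072e+00,  6.50298519e-05,  2.72582349e+00]), 'ft_force': array([ 0.68408872,  0.26480468, -0.03472053]), 'moment': array([-0.01660077,  0.02068169, -0.04872184]), 'grip_force': 0.0, 'opening': 0.9983033720223385}
```

View pics/top0.png

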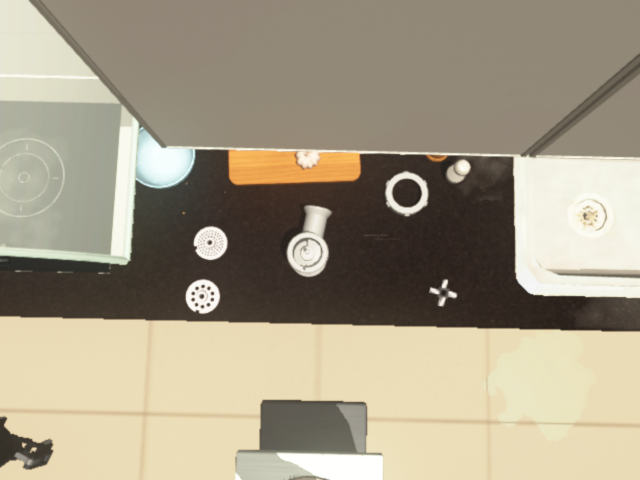

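View pics/side0.png

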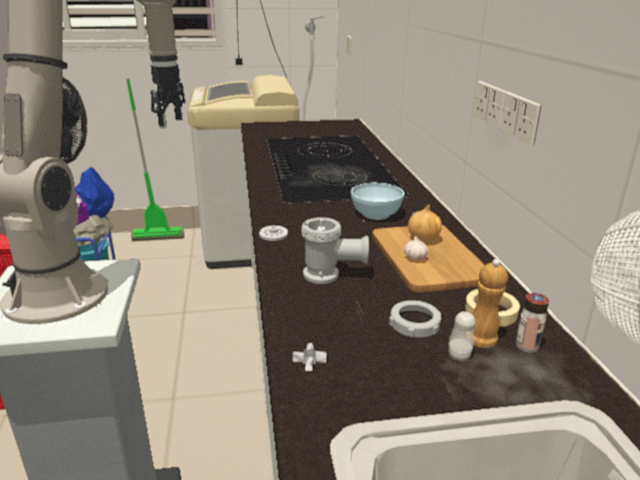

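The top view shows the mincer mouth near (308,254) with its throat toward (317,210), the coarse plate at (203,296), the fine plate at (211,243), the knife at (443,292) and the nut at (406,193). The side view shows the mincer at (321,250) and the knife at (310,357). Next I'll enlarge the parts that matter.

Create h.py:
```python
import numpy as np,cv2
from workcell import robot, camrig
def ray(n,uv,z):
    m=camrig.camera_model(n);K,V=m["K"],m["view"];R,t=V[:3,:3],V[:3,3]
    d=R.T@np.linalg.inv(K)@np.array([uv[0],uv[1],1.]);c=-R.T@t
    return c+d*(z-c[2])/d[2]
def proj(n,p):
    m=camrig.camera_model(n);q=m["K"]@(m["view"][:3,:3]@np.asarray(p,float)+m["view"][:3,3]);return q[:2]/q[2]
def avg(n,k=1): return np.mean([camrig.snapshot(n).astype(float) for _ in range(k)],0)
```

Run:
```python
from h import *
t=cv2.imread("pics/top0.png");s=cv2.imread("pics/side0.png")
def c(i,u,v,w=33,o=264): return cv2.resize(i[v-w:v+w,u-w:u+w],(o,o),interpolation=cv2.INTER_CUBIC)
a=np.hstack([c(t,203,296,22),c(t,443,292,22),c(t,308,254,26)])
b=np.hstack([c(s,273,233,22),c(s,310,357,22),c(s,321,232,26)])
cv2.imwrite("pics/c0.png",np.vstack([a,b]))
g=cv2.cvtColor(t,cv2.COLOR_BGR2GRAY)
for nm,(u,v,w),z in(("plate",(203,296,22),4),("fine",(211,243,20),8),("knife",(443,292,20),14),("nut",(406,193,26),22)):
    m=(g[v-w:v+w,u-w:u+w]>90).astype(np.uint8)
    cs,_=cv2.findContours(m,cv2.RETR_EXTERNAL,cv2.CHAIN_APPROX_NONE);k=max(cs,key=cv2.contourArea)
    mm=cv2.moments(k);p=(mm['m10']/mm['m00']+u-w,mm['m01']/mm['m00']+v-w);e=cv2.minEnclosingCircle(k)
    print(nm,p,(e[0][0]+u-w,e[0][1]+v-w),e[1],ray("top",p,z),ray("top",(e[0][0]+u-w,e[0][1]+v-w),z))
    W=np.array([ray("top",q[0]+[u-w,v-w],z)[:2] for q in k]);c0,r0=cv2.minEnclosingCircle(W.astype(np.float32));print(c0,r0)
```

```text
plate (202.24809160305344, 295.8831334060342) (202.19387817382812, 295.8061218261719) 17.759075164794922 [484.00504364 247.80400096   4.        ] [484.17368468 247.93418476   4.        ]
(483.97503662109375, 247.7710418701172) 39.36790466308594
fine (210.2119493287956, 242.60219323123465) (210.26849555969238, 242.71718406677246) 17.41883087158203 [604.16171643 235.36505844   8.        ] [603.90303633 235.22420061   8.        ]
(604.1860961914062, 235.51524353027344) 39.11715316772461
knife (442.8764965343415, 292.7359798361689) (442.79787254333496, 292.35106468200684) 13.996843338012695 [ 503.93264197 -288.98267906   14.        ] [ 504.78414393 -288.80960441   14.        ]
(504.94622802734375, -289.0187072753906) 31.2584285736084
nut (406.32091592617905, 193.0224424698109) (406.12947845458984, 193.2748203277588) 23.072105407714844 [ 726.83796962 -205.09596671   22.        ] [ 726.2429218  -204.66568519   22.        ]
(726.5897216796875, -205.0951690673828) 52.76704788208008
```

View pics/c0.png

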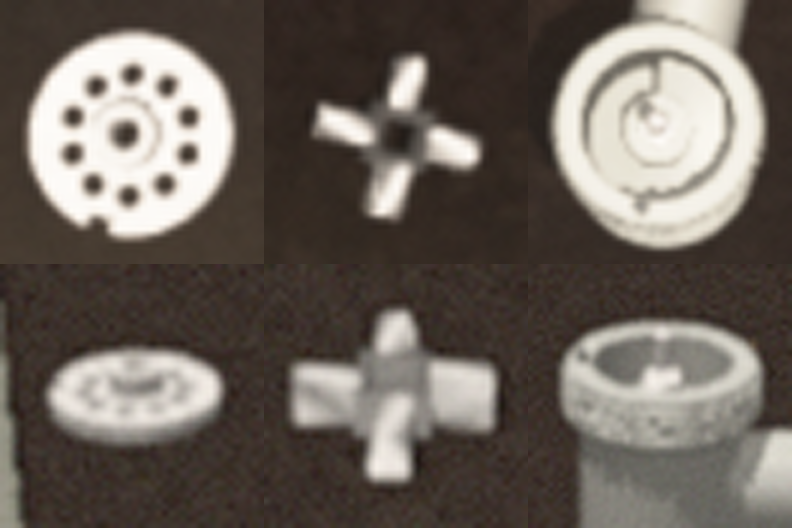

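The crops show the plate notch at about (197.2,311.7) in the top image, the knife's wings about 15° off the image axes, and the mincer mouth centred near (307.5,251.5) with the lug near (304,268). Next I'll get the mincer detail: mouth, lug and square.

Run:
```python
from h import *
t=avg("top",5);s=avg("side",5);np.save("t.npy",t);np.save("s.npy",s)
def c(i,u,v,w,lo,hi,o=400):
    x=cv2.cvtColor(i.astype(np.float32),cv2.COLOR_BGR2GRAY)[v-w:v+w,u-w:u+w]
    x=np.clip((x-lo)/(hi-lo),0,1)**1.5*255
    return cv2.resize(x.astype(np.uint8),(o,o),interpolation=cv2.INTER_CUBIC)
cv2.imwrite("pics/c1.png",np.hstack([c(t,308,252,20,110,255),c(s,321,233,20,60,240)]))
g=cv2.cvtColor(t.astype(np.float32),cv2.COLOR_BGR2GRAY)
# saturation / rim: check projections
ms=cv2.cvtColor(s.astype(np.float32),cv2.COLOR_BGR2GRAY)
for nm,i,(u0,u1,v0,v1) in(("top",g,(280,345,200,280)),):
    m=(i[v0:v1,u0:u1]>100).astype(np.uint8);cs,_=cv2.findContours(m,0,cv2.CHAIN_APPROX_NONE);k=max(cs,key=cv2.contourArea)[:,0]+[u0,v0]
    print(cv2.boundingRect(k))
    # rim top: fit outer circle using left/upper-left + right points via rays at z=125
    sel=[p for p in k if 232<p[1]<254]
    W=np.array([ray("top",p,125)[:2] for p in sel]);A=np.c_[2*W,np.ones(len(W))];x=np.linalg.lstsq(A,(W**2).sum(1),rcond=None)[0];print("mouth",x[:2],np.sqrt(x[2]+x[0]**2+x[1]**2))
    top=[p for p in k if p[1]<215];print(top[:40:3])
```

```text
(287, 205, 45, 72)
mouth [576.66381304  11.94927218] 41.892510153802455
[array([307, 205]), array([305, 207]), array([305, 210]), array([306, 213]), array([330, 213]), array([329, 210]), array([326, 208]), array([323, 207]), array([320, 206]), array([317, 206]), array([314, 205]), array([311, 205]), array([308, 205])]
```

View pics/c1.png

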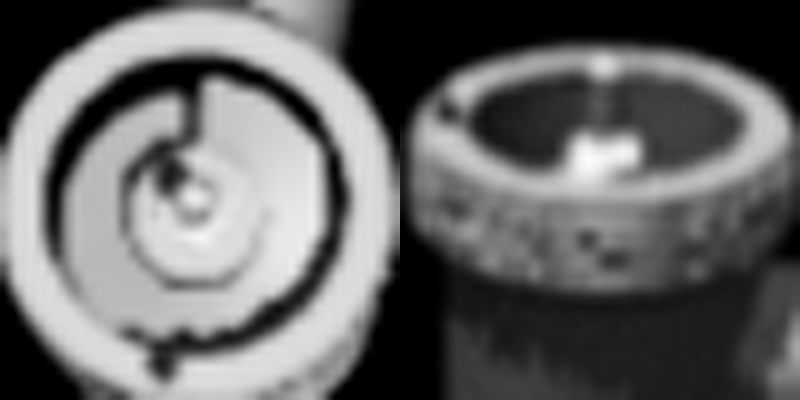

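The top crop shows the pin tip at (307.3,251.5), the lug at (304.2,268.2) and a clean mouth ring. The side crop shows the pin tip at (321.0,219.8), the lug at (305.8,223.8) and the bright end of the square at about (321,228). I'll compute poses from these.

Run:
```python
from h import *
def tri(a,b):
    L=[];
    r=[]
    for n,uv in(("top",a),("side",b)):
        p0,p1=ray(n,uv,0),ray(n,uv,200);d=(p1-p0)/np.linalg.norm(p1-p0);M=np.eye(3)-np.outer(d,d);L.append(M);r.append(M@p0)
    return np.linalg.solve(L[0]+L[1],r[0]+r[1])
print("pin top@141",ray("top",(307.3,251.5),141),"side",ray("side",(321,219.8),141),"tri",tri((307.3,251.5),(321,219.8)))
print("lug tri",tri((304.2,268.2),(305.8,223.8)),ray("top",(304.2,268.2),128),ray("side",(305.8,223.8),128))
t=np.load("t.npy");g=cv2.cvtColor(t.astype(np.float32),cv2.COLOR_BGR2GRAY)
L=ray("top",(304.2,268.2),128);C=np.array([576.7,11.9]);d=C-L[:2];print("mincer yaw lug",np.arctan2(d[1],d[0]),np.hypot(*d))
# throat axis: silhouette between v=216..228
W=[]
for v in range(214,228):
    row=g[v,295:340];k=np.where(row>100)[0];u=295+(k[0]+k[-1])/2;W.append(ray("top",(u,v),60)[:2])
W=np.array(W);f=np.polyfit(W[:,0],W[:,1],1);print("throat yaw",np.arctan(f[0]),"offset at C", np.polyval(f,C[0])-C[1], W[0],W[-1], g[220,300:335].astype(int))
# plate
print("notch",ray("top",(197.2,311.7),8)); 
P=ray("top",(202.2,295.85),6);N=ray("top",(197.2,311.7),8);d=P-N;print("plate",P,"yaw",np.arctan2(d[1],d[0]),np.hypot(d[0],d[1]))
# plate hub hole/ hub centre dark in top
# knife: wing axis by 4th harmonic of mask
m=g[270:316,420:466]>80;vs,us=np.nonzero(m)
K=np.array([ray("top",(u+420,v+270),10)[:2] for u,v in zip(us,vs)])
for it in range(1):
    c0=cv2.minEnclosingCircle(K.astype(np.float32));c=np.array(c0[0]);D=K-c;r=np.hypot(*D.T);a=np.arctan2(D[:,1],D[:,0]);s=r>12
    w=np.sum(np.exp(4j*a[s]));print("knife",K.mean(0),c0,"yaw mod90",np.angle(w)/4,abs(w)/s.sum())
    R=np.angle(w)/4;Q=D@np.array([[np.cos(R),-np.sin(R)],[np.sin(R),np.cos(R)]]);print(Q.min(0),Q.max(0))
s=np.load("s.npy");gs=cv2.cvtColor(s.astype(np.float32),cv2.COLOR_BGR2GRAY)
print("knife proj side",proj("side",(505,-289,14)),"plate proj",proj("side",(484,247.8,8)))
ms=(gs[335:380,288:332]>90).astype(np.uint8);cs,_=cv2.findContours(ms,0,1);k=max(cs,key=cv2.contourArea);b=cv2.boundingRect(k);print("side knife bbox",b[0]+288,b[1]+335,b[2:])
```

```text
pin top@141 [573.1324427   12.18984094 141.        ] side [573.21427636   4.61225787 141.        ] tri [574.015001    12.22611627 137.61449194]
lug tri [540.90135038  17.83174991 127.56770586] [540.14209072  17.88363664 128.        ] [541.50268081  16.94527564 128.        ]
mincer yaw lug -0.16223701719863864 37.044360411012576
throat yaw -0.26004641340967694 offset at C 6.231549001925776 [666.31573245  -6.76454885] [637.2836919    1.20456935] [ 39  38  38  41  69 116 150 171 187 199 209 217 224 229 235 238 238 236
 232 228 225 219 211 201 188 163 109  58  45  44  45  45  46  45  45]
notch [448.52034002 256.37622836   8.        ]
plate [483.9868193 247.5205704   6.       ] yaw -0.24468774634914314 36.55535297218607
knife [ 504.1520838  -289.49066913] ((505.1885070800781, -289.8228454589844), 31.351526260375977) yaw mod90 -0.18055269394463422 0.5974170791231175
[-31.33827579 -30.52987283] [31.12524123 31.32297144]
knife proj side [308.77163563 352.97430273] plate proj [272.79790676 231.38963603]
side knife bbox 292 342 (35, 30)
```

Add to h.py:
```python
def gray(f): return cv2.cvtColor(np.load(f).astype(np.float32),cv2.COLOR_BGR2GRAY)
def samp(g,n,P):
    q=np.array([proj(n,p) for p in P],np.float32);return cv2.remap(g,q[:,0].reshape(1,-1),q[:,1].reshape(1,-1),cv2.INTER_LINEAR)[0]
def circ(W):
    x=np.linalg.lstsq(np.c_[2*W,np.ones(len(W))],(W**2).sum(1),rcond=None)[0];return x[:2],np.sqrt(x[2]+x[0]**2+x[1]**2)
def edge(g,n,c,z,rs,angs,lev,up):
    out=[]
    for a in angs:
        I=samp(g,n,[(c[0]+r*np.cos(a),c[1]+r*np.sin(a),z) for r in rs]);s=np.where((I[:-1]<lev)&(I[1:]>=lev) if up else (I[:-1]>=lev)&(I[1:]<lev))[0]
        if len(s): i=s[0];r=rs[i]+(rs[1]-rs[0])*(I[i]-lev)/(I[i]-I[i+1]);out.append((c[0]+r*np.cos(a),c[1]+r*np.sin(a)))
    return np.array(out)
```

Run:
```python
from h import *
t=gray("t.npy");s=gray("s.npy")
C=np.array([576.,12.5])
print("outer",circ(edge(t,"top",C,125,np.arange(36,50,.5),np.arange(-1.2,1.2,.1),130,False)))
print("outer all-left/right",circ(edge(t,"top",C,125,np.arange(36,50,.5),np.arange(-1.9,1.9,.1),130,False)))
W=edge(t,"top",C,125,np.arange(24,37,.5),np.arange(-3.1,3.1,.1),150,True);print("bore",len(W),circ(W))
for r in(33,35,37):
  for z in (125,130):
    A=np.arange(2.4,3.7,.06);I=samp(t,"top",[(C[0]+r*np.cos(a),C[1]+r*np.sin(a),z) for a in A]);w=np.clip(np.median(I)-15-I,0,None);print("lug",r,z,(w*A).sum()/w.sum()-np.pi,I.min())
P=np.array([484,247.7]);W=edge(t,"top",P,8,np.arange(30,46,.5),np.arange(-2.2,2.2,.1),130,False);print("plate",circ(W))
P=circ(W)[0]
for r in(34,35.5):
    A=np.arange(2.3,4,.05);I=samp(t,"top",[(P[0]+r*np.cos(a),P[1]+r*np.sin(a),8) for a in A]);w=np.clip(190-I,0,None);print("notch yaw",(w*A).sum()/w.sum()-np.pi,I.min())
# throat
for v in range(216,232,2):
    e=[]
    row=t[v]
    for rng,sg in((range(296,312),1),(range(338,318,-1),-1)):
        for u in rng:
            if row[u]<110<=row[u+sg]: e.append(u+sg*(110-row[u])/(row[u+sg]-row[u]));break
    if len(e)==2: w=ray("top",((e[0]+e[1])/2,v),66);print(v,np.round(e,1),"brg",np.arctan2(w[1]-C[1],w[0]-C[0]).round(3))
o=[]
for g,u,v,w in((t,307,253,9),(s,321,227,9)):
    x=g[v-w:v+w,u-w:u+w];lo,hi=np.percentile(x,[15,99.5]);x=np.clip((x-lo)/(hi-lo),0,1)*255
    o.append(cv2.resize(x.astype(np.uint8),(400,400),interpolation=cv2.INTER_CUBIC))
cv2.imwrite("pics/c2.png",np.hstack(o))
```

```text
outer (array([577.71315502,  11.71715648]), np.float64(40.687466503093745))
outer all-left/right (array([574.78637309,  12.32030634]), np.float64(42.72310797577462))Traceback (most recent call last):
  File "<stdin>", line 6, in <module>
  File "h.py", line 18, in edge
    I=samp(g,n,[(c[0]+r*np.cos(a),c[1]+r*np.sin(a),z) for r in rs]);s=np.where((I[:-1]<lev)&(I[1:]>=lev) if up else (I[:-1]>=lev)&(I[1:]<lev))[0]
  File "h.py", line 12, in samp
    q=np.array([proj(n,p) for p in P],np.float32);return cv2.remap(g,q[:,0].reshape(1,-1),q[:,1].reshape(1,-1),cv2.INTER_LINEAR)[0]
                ~~~~^^^^^
  File "h.py", line 8, in proj
    m=camrig.camera_model(n);q=m["K"]@(m["view"][:3,:3]@np.asarray(p,float)+m["view"][:3,3]);return q[:2]/q[2]
ValueError: time passes only in moves, steps and waits
```

```bash
sed -i 's/camrig.camera_model(n)/cm(n)/' h.py; sed -i '2a from functools import lru_cache\n@lru_cache\ndef cm(n): return camrig.camera_model(n)' h.py
```

Run:
```python
from h import *
t=gray("t.npy");s=gray("s.npy")
C=np.array([575.5,12.3])
W=edge(t,"top",C,125,np.arange(24,37,.5),np.arange(-3.1,3.1,.1),150,True);print("bore",len(W),circ(W))
for r in(33,35,37):
  for z in (125,130):
    A=np.arange(2.4,3.7,.06);I=samp(t,"top",[(C[0]+r*np.cos(a),C[1]+r*np.sin(a),z) for a in A]);w=np.clip(np.median(I)-15-I,0,None);print("lug",r,z,(w*A).sum()/w.sum()-np.pi,I.min())
P=np.array([484,247.7]);W=edge(t,"top",P,8,np.arange(30,46,.5),np.arange(-2.2,2.2,.1),130,False);print("plate",circ(W))
P=circ(W)[0]
for r in(34,35.5):
    A=np.arange(2.3,4,.05);I=samp(t,"top",[(P[0]+r*np.cos(a),P[1]+r*np.sin(a),8) for a in A]);w=np.clip(190-I,0,None);print("notch yaw",(w*A).sum()/w.sum()-np.pi,I.min())
for v in range(216,232,2):
    e=[]
    row=t[v]
    for rng,sg in((range(296,312),1),(range(338,318,-1),-1)):
        for u in rng:
            if row[u]<110<=row[u+sg]: e.append(u+sg*(110-row[u])/(row[u+sg]-row[u]));break
    if len(e)==2: w=ray("top",((e[0]+e[1])/2,v),66);print(v,np.round(e,1),"brg",np.arctan2(w[1]-C[1],w[0]-C[0]).round(3))
o=[]
for g,u,v,w in((t,307,253,9),(s,321,227,9)):
    x=g[v-w:v+w,u-w:u+w];lo,hi=np.percentile(x,[15,99.5]);x=np.clip((x-lo)/(hi-lo),0,1)*255
    o.append(cv2.resize(x.astype(np.uint8),(400,400),interpolation=cv2.INTER_CUBIC))
cv2.imwrite("pics/c2.png",np.hstack(o))
```

```text
bore 35 (array([574.84135215,  13.11737198]), np.float64(29.672077821267486))
lug 33 125 -0.18580146384564733 157.24358
lug 33 130 -0.1795463977566496 157.68556
lug 35 125 -0.18724970731800017 156.8337
lug 35 130 -0.1808069507585115 158.97424
lug 37 125 -0.18240594512331665 179.02034
lug 37 130 -0.1780461098346029 174.1496
plate (array([483.46467786, 246.93567665]), np.float64(38.5015969414904))
notch yaw -0.29329884121898875 92.07335
notch yaw -0.29073243480252486 69.642204
216 [305.7 328.3] brg -0.198
218 [305.3 326.7] brg -0.183
220 [304.9 326. ] brg -0.18
222 [304.4 325.7] brg -0.181
224 [304.  325.2] brg -0.18
226 [303.4 324.8] brg -0.179
228 [303.1 324.3] brg -0.179
230 [303.3 323.9] brg -0.192
```

View pics/c2.png

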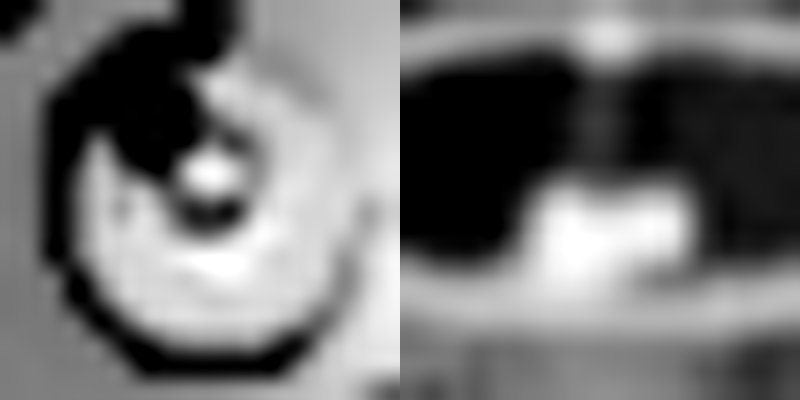

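The top crop's shadow wedge points up-left, so one square face points there. The side crop's blob is about 7.7 px (about 15.5 mm) wide, so the square is seen nearly corner-on. That puts its yaw near 0.65 mod π/2. The mincer is at (575,12.6) with yaw -0.181 (lug and throat agree), and the plate is at (483.6,247.3) with yaw -0.292. I'll go for the knife.

Add to h.py:
```python
from scipy.spatial.transform import Rotation as Ro
def delta(x,y,z,fy):
    """tool-axis shift and turn to put TCP at x,y,z with finger line (tool y) along world angle fy"""
    s=robot.state();R=Ro.from_euler("xyz",s["eef_rot"]).as_matrix();d=R.T@(np.array([x,y,z])-s["eef_pos"])
    cur=np.arctan2(R[1,1],R[0,1]);tw=(fy-cur+np.pi/2)%np.pi-np.pi/2
    print("t",round(s["time_s"],2),"pos",s["eef_pos"].round(1),"fy",round(cur,3),"q7",round(s["joints"][6],2),"F",s["ft_force"].round(1),"op",round(s["opening"],3),"-> d",d.round(1),"turn",round(-tw,3))
```

Run:
```python
from h import *
delta(504.8,-289.3,120,-.18)
```

```text
t 0.6 pos [222.1 503.2 231.3] fy 1.155 q7 -0.03 F [ 0.4 -0.7  0.1] op 1.004 -> d [-578.6 -610.8  111.3] turn 1.335
```

Careful with the scale: shifts go in units of 50 mm and turns go in units of 0.25 rad. That gives: -21 mm is -0.42, -297 mm is -5.94, 0.7 rad is 2.8.

nudge_tcp(moves=[[[-0.4,-0.42,0,0.24,1],[-1,-1.06,0,0.52,1],[-1.58,-1.66,0,0.8,1],[-2.16,-2.28,0,1.08,1],[-2.74,-2.9,0,1.36,1],[-3.3,-3.48,0,1.64,1],[-3.88,-4.1,0,1.92,1],[-4.46,-4.7,0,2.2,1],[-5.04,-5.32,0,2.48,1],[-5.62,-5.94,0,2.8,1]]])

```text
time_s: 1.43
eef_pos: [358.0, 120.6, 231.7]
eef_rot: [3.14, -0.001, 2.023]
ft_force: [1.9, 0.4, -0.1]
opening: 1.005
grip_force: 0.0
```

nudge_tcp(moves=[[[-0.58,-0.6,0,0.28,1],[-1.16,-1.22,0,0.56,1],[-1.74,-1.84,0,0.84,1],[-2.32,-2.44,0,1.12,1],[-2.9,-3.06,0.2,1.4,1],[-3.48,-3.68,0.4,1.68,1],[-4.06,-4.28,0.8,1.96,1],[-4.64,-4.9,1.2,2.24,1],[-5.2,-5.5,1.6,2.4,1],[-5.7,-6.06,1.9,2.54,1]]])

```text
time_s: 2.27
eef_pos: [216.0, -252.6, 143.0]
eef_rot: [3.139, -0.001, 1.389]
ft_force: [2.1, 0.3, -0.7]
opening: 0.999
grip_force: 0.0
```

Run:
```python
from h import *
delta(504.8,-289.3,80,-.18)
```

```text
t 2.27 pos [ 216.  -252.6  143. ] fy -0.182 q7 0.5 F [ 2.1  0.3 -0.7] op 0.999 -> d [ 16.1 290.5  63.9] turn -0.002
```

nudge_tcp(moves=[[[0.02,0.5,0,0,1],[0.06,1.2,0.1,0,1],[0.1,1.9,0.2,0,1],[0.14,2.6,0.3,0,1],[0.18,3.3,0.4,0,1],[0.22,4,0.6,0,1],[0.26,4.7,0.8,0,1],[0.3,5.3,1.04,0,1],[0.32,5.7,1.2,0,1],[0.32,5.81,1.28,0,1]]])

```text
time_s: 3.1
eef_pos: [509.4, -285.9, 77.6]
eef_rot: [3.141, -0.0, 1.396]
ft_force: [0.1, 1.1, -0.2]
opening: 0.997
grip_force: 0.0
```

nudge_tcp(moves=[[[0,0,0,0,1],[0,0,0,0,1]]])

```text
time_s: 3.27
eef_pos: [504.4, -287.6, 79.3]
eef_rot: [-3.14, 0.0, 1.39]
ft_force: [-1.4, -0.2, 0.7]
opening: 1.001
grip_force: 0.0
```

Run:
```python
from h import *
t=camrig.snapshot("top");s=camrig.snapshot("side")
def c(i,u,v,w): return cv2.resize(i[v-w:v+w,u-w:u+w],(400,400),interpolation=cv2.INTER_CUBIC)
cv2.imwrite("pics/k1.png",np.hstack([c(t,443,292,40),c(s,310,340,50)]))
delta(504.8,-289.3,5,-.18)
```

```text
t 3.37 pos [ 504.2 -288.    80.2] fy -0.182 q7 0.69 F [-0.2  0.6 -0.1] op 0.998 -> d [-1.2  0.9 75.2] turn -0.002
```

View pics/k1.png

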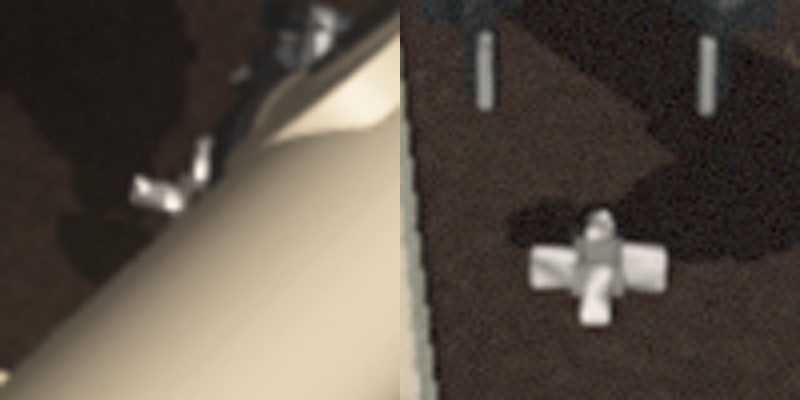

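The side crop shows the open fingers straddling the knife: tips at (281,317.5) and (337,318.7), knife centre at about (309,356), well centred.

Run:
```python
from h import *
for z in(80,88,93,100): print(z,proj("side",(504,-288,z)))
```

```text
80 [308.13321472 321.64074917]
88 [308.13294467 317.74682333]
93 [308.13277484 315.29810492]
100 [308.13253573 311.85031065]
```

nudge_tcp(moves=[[[-0.02,0.02,0.4,0,1],[-0.02,0.02,0.9,0,1],[-0.02,0.02,1.2,0,1],[-0.02,0.02,1.36,0,0.9],[-0.02,0.02,1.44,0,0.85],[-0.02,0.02,1.48,0,0.85],[-0.02,0.02,1.5,0,0.85]]])

```text
time_s: 3.95
eef_pos: [506.7, -289.1, 5.4]
eef_rot: [3.14, 0.001, 1.39]
ft_force: [0.2, 0.3, 0.4]
opening: 0.851
grip_force: 0.0
```

Run:
```python
from h import *
delta(504.8,-289.3,4.5,-.18)
```

```text
t 3.95 pos [ 506.7 -289.1    5.4] fy -0.18 q7 0.74 F [0.2 0.3 0.4] op 0.851 -> d [-0.6 -1.9  0.9] turn -0.0
```

nudge_tcp(moves=[[[0,0,0,0,0.6],[0,0,0,0,0.4],[0,0,0,0,0.4],[0,0,0,0,0.4],[0,0,0,0,0.4],[0,0,0,0,0.4]]])

```text
time_s: 4.45
eef_pos: [507.0, -289.1, 6.4]
eef_rot: [3.14, 0.0, 1.391]
ft_force: [-1.8, 1.5, 6.6]
opening: 0.627
grip_force: 61.6
```

Run:
```python
from h import *
delta(504.8,-289.3,60,-.18)
```

```text
t 4.45 pos [ 507.  -289.1    6.4] fy -0.18 q7 0.74 F [-1.8  1.5  6.6] op 0.627 -> d [ -0.6  -2.  -53.6] turn -0.0
```

To row units: -170 mm is -3.4, -160 mm is -3.2.

nudge_tcp(moves=[[[0,0,-0.2,0,0.4],[0,0,-0.6,0,0.4],[0,0,-1.2,0,0.4],[0,0,-1.9,0,0.4],[0,0,-2.6,0,0.4],[0,0,-3.2,0,0.4],[0,0,-3.4,0,0.4],[0,0,-3.4,0,0.4]]])

```text
time_s: 5.12
eef_pos: [508.2, -290.3, 178.5]
eef_rot: [3.134, 0.002, 1.391]
ft_force: [-0.2, 0.7, -0.9]
opening: 0.621
grip_force: 63.1
```

Run:
```python
from h import *
s=camrig.snapshot("side");st=robot.state();u,v=proj("side",st["eef_pos"]).astype(int);print(u,v)
cv2.imwrite("pics/k2.png",cv2.resize(s[v-30:v+30,u-40:u+40],(800,600),interpolation=cv2.INTER_CUBIC))
delta(575,12.6,180,.65)
```

```text
310 273
t 5.17 pos [ 507.  -288.9  175.7] fy -0.18 q7 0.63 F [ 0.1 -0.3 -1.2] op 0.627 -> d [308.8  13.   -4.4] turn -0.83
```

View pics/k2.png

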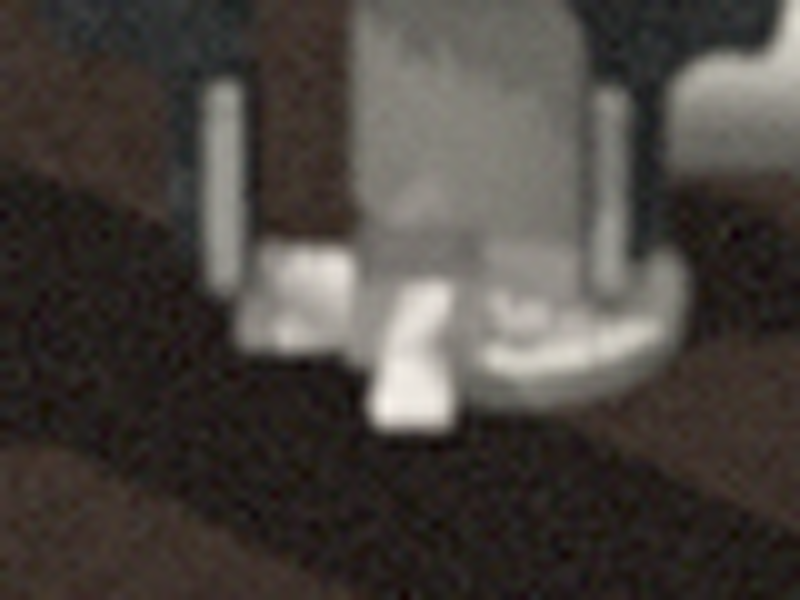

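The side crop shows the knife held level, with the fingertips at row 295 and the wing from row 245 to 352. So the pads overlap its top by about 6.5 mm.

nudge_tcp(moves=[[[0.3,0.02,-0.04,-0.2,0.4],[0.9,0.04,-0.08,-0.6,0.4],[1.6,0.06,-0.08,-1,0.4],[2.3,0.1,-0.08,-1.4,0.4],[3,0.12,-0.08,-1.8,0.4],[3.7,0.16,-0.08,-2.2,0.4],[4.4,0.18,-0.08,-2.6,0.4],[5.1,0.22,-0.08,-2.96,0.4],[5.7,0.24,-0.08,-3.2,0.4],[6.1,0.26,-0.08,-3.32,0.4]]])

```text
time_s: 6.0
eef_pos: [572.3, 16.2, 175.7]
eef_rot: [-3.139, -0.006, 2.232]
ft_force: [0.2, 0.8, -0.3]
opening: 0.621
grip_force: 63.1
```

nudge_tcp(moves=[[[0.06,0.04,0,0,0.4],[0.06,0.04,0,0,0.4],[0.06,0.04,0,0,0.4]]])

```text
time_s: 6.25
eef_pos: [572.6, 11.3, 177.4]
eef_rot: [-3.138, 0.0, 2.219]
ft_force: [0.4, -0.6, -0.8]
opening: 0.626
grip_force: 63.1
```

Run:
```python
from h import *
delta(574.8,12.9,152,.65)
```

```text
t 6.25 pos [572.6  11.3 177.4] fy 0.649 q7 0.81 F [ 0.4 -0.6 -0.8] op 0.626 -> d [-0.1  2.8 25.4] turn -0.001
```

To row units: 25 mm is 0.5, 24 mm is 0.48.

nudge_tcp(moves=[[[0.01,0.056,0.24,0,0.4],[0.01,0.056,0.48,0,0.4],[0.01,0.056,0.5,0,0.4],[0.01,0.056,0.5,0,0.4],[0.01,0.056,0.5,0,0.4]]])

```text
time_s: 6.67
eef_pos: [575.4, 13.6, 153.4]
eef_rot: [-3.141, 0.0, 2.219]
ft_force: [0.8, -0.2, -1.1]
opening: 0.628
grip_force: 63.2
```

Run:
```python
from h import *
t=camrig.snapshot("top");s=camrig.snapshot("side")
def c(i,u,v,w,h): return cv2.resize(i[v-h:v+h,u-w:u+w],(400,400),interpolation=cv2.INTER_CUBIC)
cv2.imwrite("pics/k3.png",np.hstack([c(t,307,250,30,30),c(s,321,225,30,30)]))
delta(574.8,12.9,135,.65)
```

```text
t 6.77 pos [575.9  14.2 154. ] fy 0.649 q7 0.81 F [-0.4 -0.8 -1.6] op 0.626 -> d [-0.3 -1.7 19. ] turn -0.001
```

View pics/k3.png

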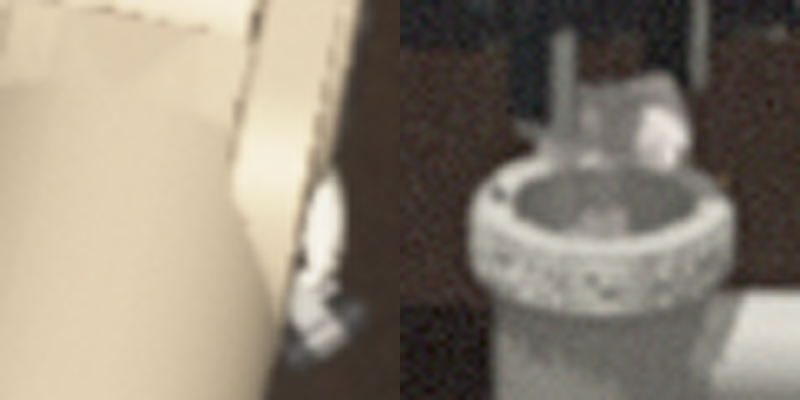

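The side crop shows the knife level just above the pin, which sits at crop x=600. Corrected for pad width, the finger midpoint is at about 606, so x is within about 1.5 mm. The mouth and lug are undisturbed. I'll descend gently.

To row units: -1.7 mm is -0.034, -0.3 mm is -0.006.

nudge_tcp(moves=[[[-0.006,-0.034,0.1,0,0.4],[-0.006,-0.034,0.2,0,0.4],[-0.006,-0.034,0.3,0,0.4],[-0.006,-0.034,0.38,0,0.4],[-0.006,-0.034,0.38,0,0.4],[-0.006,-0.034,0.38,0,0.4]]])

```text
time_s: 7.27
eef_pos: [574.0, 13.8, 133.9]
eef_rot: [-3.141, -0.001, 2.221]
ft_force: [-0.6, 0.0, -1.0]
opening: 0.624
grip_force: 63.2
```

Run:
```python
from h import *
delta(574.8,12.9,130,.65)
```

```text
t 7.27 pos [574.   13.8 133.9] fy 0.65 q7 0.83 F [-0.6  0.  -1. ] op 0.624 -> d [-1.2  0.1  3.9] turn 0.0
```

To row units: 2 mm is 0.04, 5 mm is 0.1.

nudge_tcp(moves=[[[0,0,0.04,0,0.4],[0,0,0.08,0,0.4],[0,0,0.1,0,0.4],[0,0,0.1,0,0.4],[0,0,0.1,0,0.4]]])

```text
time_s: 7.68
eef_pos: [574.3, 13.7, 129.4]
eef_rot: [-3.142, -0.0, 2.221]
ft_force: [0.4, -0.3, -1.3]
opening: 0.624
grip_force: 63.2
```

nudge_tcp(moves=[[[0,0,0.02,0,0.4],[0,0,0.04,0,0.4],[0,0,0.04,0,0.4],[0,0,0.04,0,0.4]]])

```text
time_s: 8.02
eef_pos: [574.3, 13.7, 127.4]
eef_rot: [-3.142, -0.0, 2.221]
ft_force: [-0.4, -0.1, -2.3]
opening: 0.625
grip_force: 63.2
```

To row units: 2 mm is 0.04, 1 mm is 0.02.

nudge_tcp(moves=[[[0,0,0.02,0,0.4],[0,0,0.04,0,0.4],[0,0,0.04,0,0.4]]])

```text
time_s: 8.27
eef_pos: [574.2, 13.8, 125.3]
eef_rot: [-3.141, -0.0, 2.221]
ft_force: [-0.5, 0.7, -0.5]
opening: 0.627
grip_force: 63.3
```

nudge_tcp(moves=[[[0,0,0.02,0,0.4],[0,0,0.03,0,0.4],[0,0,0.03,0,0.4]]])

```text
time_s: 8.52
eef_pos: [574.4, 13.5, 124.2]
eef_rot: [3.141, 0.0, 2.221]
ft_force: [-1.0, 0.4, 1.9]
opening: 0.627
grip_force: 63.8
```

Careful with the scale: shifts go in units of 50 mm and turns go in units of 0.25 rad. That gives: 1 mm is 0.02.

nudge_tcp(moves=[[[0,0,0.02,0,0.4],[0,0,0.02,0,0.4],[0,0,0.02,0,0.4]]])

```text
time_s: 8.77
eef_pos: [573.8, 13.7, 122.6]
eef_rot: [-3.141, -0.001, 2.221]
ft_force: [-1.2, -0.1, 1.3]
opening: 0.626
grip_force: 63.6
```

To row units: 1 mm is 0.02.

nudge_tcp(moves=[[[0,0,0.02,0,0.4],[0,0,0.02,0,0.4],[0,0,0.02,0,0.4]]])

```text
time_s: 9.02
eef_pos: [573.9, 13.7, 121.7]
eef_rot: [-3.141, -0.001, 2.221]
ft_force: [-1.9, 0.5, 1.1]
opening: 0.625
grip_force: 64.4
```

nudge_tcp(moves=[[[0,0,0.02,0,0.4],[0,0,0.02,0,0.4],[0,0,0.02,0,0.4]]])

```text
time_s: 9.27
eef_pos: [573.9, 13.7, 121.6]
eef_rot: [-3.141, -0.001, 2.221]
ft_force: [-3.6, -1.1, 4.9]
opening: 0.624
grip_force: 66.6
```

To row units: -50 mm is -1, -20 mm is -0.4.

nudge_tcp(moves=[[[0,0,-0.01,0,0.7],[0,0,-0.01,0,0.8],[0,0,-0.01,0,0.85],[0,0,-0.01,0,0.85],[0,0,-0.4,0,0.85],[0,0,-1,0,0.6],[0,0,-1,0,0.3],[0,0,-1,0,0],[0,0,-1,0,0],[0,0,-1,0,0]]])

```text
time_s: 10.1
eef_pos: [573.7, 13.9, 169.9]
eef_rot: [-3.14, -0.001, 2.221]
ft_force: [0.6, -0.1, 0.3]
opening: 0.137
grip_force: 0.0
```

Run:
```python
from h import *
s=camrig.snapshot("side")
cv2.imwrite("pics/k4.png",cv2.resize(s[195:255,281:361],(800,600),interpolation=cv2.INTER_CUBIC))
delta(574.5,13.3,150,.65)
```

```text
t 10.15 pos [573.5  13.9 169.7] fy 0.65 q7 0.81 F [-0.2  0.8 -0.8] op 0.05 -> d [-1.1  0.4 19.7] turn 0.0
```

View pics/k4.png

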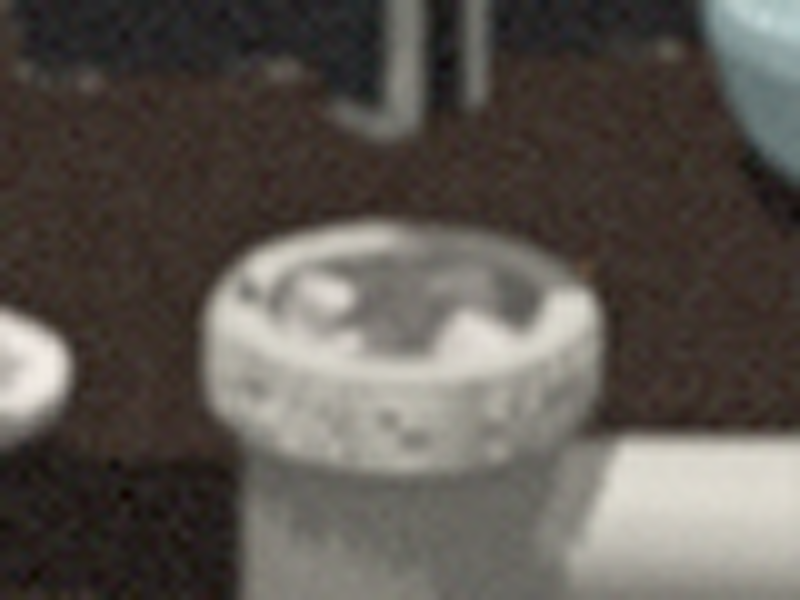

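The side crop shows the knife sitting inside the bore below the rim, with wings at (325,295) and (470,335), and the lug clear at (245,290). I'll press both wings with the half-open fingers straddling the pin.

To row units: 41 mm is 0.82, 38 mm is 0.76.

nudge_tcp(moves=[[[-0.01,0.008,0.3,0,0.28],[-0.01,0.008,0.6,0,0.28],[-0.01,0.008,0.76,0,0.28],[-0.01,0.008,0.82,0,0.28],[-0.01,0.008,0.82,0,0.28]]])

```text
time_s: 10.57
eef_pos: [574.0, 13.6, 128.6]
eef_rot: [-3.139, -0.001, 2.221]
ft_force: [-0.2, 0.2, 1.2]
opening: 0.28
grip_force: 0.0
```

nudge_tcp(moves=[[[0,0,0.04,0,0.28],[0,0,0.06,0,0.28],[0,0,0.06,0,0.28]]])

```text
time_s: 10.82
eef_pos: [575.3, 13.5, 127.4]
eef_rot: [3.141, 0.001, 2.221]
ft_force: [0.1, 0.4, -1.4]
opening: 0.278
grip_force: 0.0
```

nudge_tcp(moves=[[[0,0,0.02,0,0.28],[0,0,0.04,0,0.28],[0,0,0.04,0,0.28]]])

```text
time_s: 11.07
eef_pos: [575.0, 13.6, 125.0]
eef_rot: [3.141, -0.0, 2.221]
ft_force: [0.3, 0.8, 0.6]
opening: 0.278
grip_force: 0.0
```

nudge_tcp(moves=[[[0,0,0.02,0,0.28],[0,0,0.04,0,0.28],[0,0,0.04,0,0.28]]])

```text
time_s: 11.32
eef_pos: [575.1, 13.6, 123.6]
eef_rot: [3.141, 0.0, 2.221]
ft_force: [-0.9, 0.1, 3.8]
opening: 0.279
grip_force: 1.9
```

nudge_tcp(moves=[[[0,0,0.02,0,0.28],[0,0,0.04,0,0.28],[0,0,0.04,0,0.28],[0,0,0.04,0,0.28]]])

```text
time_s: 11.65
eef_pos: [575.2, 13.5, 123.5]
eef_rot: [3.14, -0.0, 2.221]
ft_force: [-4.4, -0.8, 13.5]
opening: 0.277
grip_force: 6.4
```

Contact came at TCP z 123.5, exactly the home height of the knife's face, and held 13 N. So the knife is fully home. Next is the plate.

nudge_tcp(moves=[[[0,0,-0.4,0,0.28],[0,0,-1,0,0.4],[0,0,-1.1,0,0.6],[0,0,-1.1,0,0.6]]])

```text
time_s: 11.98
eef_pos: [576.9, 13.2, 178.4]
eef_rot: [3.137, 0.003, 2.221]
ft_force: [0.4, 0.4, 0.0]
opening: 0.597
grip_force: 0.0
```

Run:
```python
from h import *
delta(483.8,247.4,90,-1.03)
```

```text
t 11.98 pos [576.9  13.2 178.4] fy 0.65 q7 0.81 F [0.4 0.4 0. ] op 0.597 -> d [243.1  67.2  88. ] turn -1.462
```

To row units: 243 mm is 4.86, 241 mm is 4.82, 1.2 rad is 4.8.

nudge_tcp(moves=[[[0.4,0.1,0,0.48,0.6],[1.1,0.3,0,0.96,0.6],[1.8,0.5,0,1.44,0.6],[2.5,0.68,0.1,1.92,0.6],[3.2,0.88,0.3,2.4,0.6],[3.8,1.04,0.6,2.88,0.6],[4.3,1.2,1,3.36,0.6],[4.66,1.3,1.4,3.84,0.6],[4.82,1.34,1.68,4.32,0.6],[4.86,1.34,1.76,4.8,0.6]]])

```text
time_s: 12.82
eef_pos: [476.6, 249.8, 83.5]
eef_rot: [-3.137, 0.006, 1.02]
ft_force: [-0.0, -0.0, -0.4]
opening: 0.597
grip_force: 0.0
```

nudge_tcp(moves=[[[0,0,0,0.48,0.6],[0,0,0,0.96,0.6],[0,0,0,1.44,0.6],[0,0,0,1.92,0.6],[0,0,0,1.92,0.6],[0,0,0,1.92,0.6]]])

```text
time_s: 13.32
eef_pos: [480.4, 247.2, 86.7]
eef_rot: [3.141, 0.002, 0.544]
ft_force: [0.3, 0.1, -0.2]
opening: 0.597
grip_force: 0.0
```

Run:
```python
from h import *
s=camrig.snapshot("side");t=camrig.snapshot("top")
def c(i,u,v,w): return cv2.resize(i[v-w:v+w,u-w:u+w],(400,400),interpolation=cv2.INTER_CUBIC)
cv2.imwrite("pics/p1.png",np.hstack([c(t,203,290,36),c(s,273,210,36)]))
delta(483.8,247.4,10,-1.03)
```

```text
t 13.42 pos [480.7 247.3  87.3] fy -1.028 q7 -1.13 F [0.3 0.1 0. ] op 0.598 -> d [ 2.7  1.5 77.3] turn 0.002
```

View pics/p1.png

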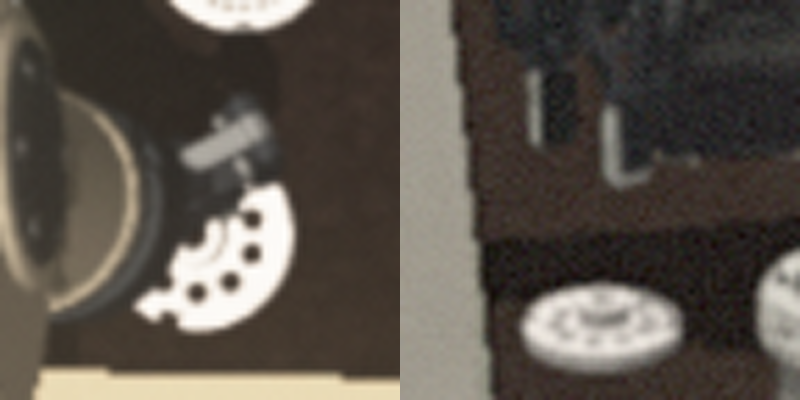

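The top crop shows a finger beside the plate hub at (215,235) and the fine plate clear above. The side crop shows the fingers over the plate centre at (603,315). I'll descend and squeeze once to centre it, then regrip crosswise.

To row units: 76 mm is 1.52, 75 mm is 1.5.

nudge_tcp(moves=[[[0.054,0.03,0.4,0,0.6],[0.054,0.03,0.9,0,0.6],[0.054,0.03,1.24,0,0.6],[0.054,0.03,1.4,0,0.6],[0.054,0.03,1.5,0,0.6],[0.054,0.03,1.52,0,0.6],[0.054,0.03,1.52,0,0.6]]])

```text
time_s: 14.0
eef_pos: [484.9, 247.7, 12.4]
eef_rot: [3.141, -0.001, 0.541]
ft_force: [-0.2, 0.3, 0.7]
opening: 0.597
grip_force: 0.0
```

Run:
```python
from h import *
delta(483.8,247.4,10.5,-1.03)
```

```text
t 14.0 pos [484.9 247.7  12.4] fy -1.03 q7 -1.05 F [-0.2  0.3  0.7] op 0.597 -> d [-1.1 -0.3  1.9] turn 0.0
```

To row units: -1 mm is -0.02, 1 mm is 0.02.

nudge_tcp(moves=[[[-0.02,0,0.02,0,0.5],[-0.02,0,0.02,0,0.35],[-0.02,0,0.02,0,0.2],[-0.02,0,0.02,0,0.1],[-0.02,0,0.02,0,0.1],[-0.02,0,0.02,0,0.1],[-0.02,0,0.02,0,0.1]]])

```text
time_s: 14.58
eef_pos: [484.0, 247.5, 12.1]
eef_rot: [-3.141, -0.001, 0.541]
ft_force: [-1.3, -0.1, 5.3]
opening: 0.247
grip_force: 58.7
```

Run:
```python
from h import *
delta(483.8,247.4,10.5,-1.03)
```

```text
t 14.58 pos [484.  247.5  12.1] fy -1.03 q7 -1.05 F [-1.3 -0.1  5.3] op 0.247 -> d [-0.2 -0.   1.6] turn 0.0
```

nudge_tcp(moves=[[[0,0,0,0,0.4],[0,0,0,0,0.6],[0,0,0,0,0.6],[0,0,0,-0.48,0.6],[0,0,0,-0.96,0.6],[0,0,0,-1.44,0.6],[0,0,0,-1.92,0.6],[0,0,0,-2.4,0.6],[0,0,0,-2.88,0.6],[0,0,0,-3.36,0.6]]])

```text
time_s: 15.42
eef_pos: [483.3, 247.0, 10.7]
eef_rot: [-3.142, 0.0, 1.387]
ft_force: [0.7, -0.3, 0.2]
opening: 0.597
grip_force: 0.0
```

nudge_tcp(moves=[[[0,0,0,-0.48,0.6],[0,0,0,-0.96,0.6],[0,0,0,-1.44,0.6],[0,0,0,-1.92,0.6],[0,0,0,-2.4,0.6],[0,0,0,-2.92,0.6],[0,0,0,-2.92,0.6],[0,0,0,-2.92,0.6]]])

```text
time_s: 16.08
eef_pos: [483.4, 247.0, 10.8]
eef_rot: [-3.141, -0.0, 2.108]
ft_force: [0.7, 0.4, 0.1]
opening: 0.598
grip_force: 0.0
```

Run:
```python
from h import *
delta(483.8,247.4,10.5,.54)
```

```text
t 16.08 pos [483.4 247.   10.8] fy 0.537 q7 0.27 F [0.7 0.4 0.1] op 0.598 -> d [0.2 0.6 0.3] turn -0.003
```

To row units: -1 mm is -0.02.

nudge_tcp(moves=[[[0,0,-0.02,0,0.45],[0,0,-0.02,0,0.3],[0,0,-0.02,0,0.1],[0,0,-0.02,0,0.1],[0,0,-0.02,0,0.1],[0,0,-0.02,0,0.1],[0,0,-0.02,0,0.1]]])

```text
time_s: 16.67
eef_pos: [483.7, 247.2, 12.3]
eef_rot: [3.141, 0.0, 2.111]
ft_force: [-1.3, 0.1, 4.7]
opening: 0.247
grip_force: 58.8
```

nudge_tcp(moves=[[[0,0,-0.2,0,0.1],[0,0,-0.6,0,0.1],[0,0,-1.3,0,0.1],[0,0,-2,0,0.1],[0,0,-2.7,0,0.1],[0,0,-3.2,0,0.1],[0,0,-3.4,0,0.1],[0,0,-3.4,0,0.1],[0,0,-3.4,0,0.1]]])

```text
time_s: 17.42
eef_pos: [482.6, 246.9, 180.8]
eef_rot: [-3.14, -0.0, 2.111]
ft_force: [-0.5, 0.1, -3.0]
opening: 0.246
grip_force: 59.2
```

Run:
```python
from h import *
np.save("t2.npy",avg("top",3));np.save("s2.npy",avg("side",2))
delta(575,13.4,175,.54+.111)
```

```text
t 17.67 pos [482.2 246.6 179.8] fy 0.54 q7 0.18 F [ 0.6  0.1 -1.9] op 0.243 -> d [-247.7  -40.3    5. ] turn -0.111
```

Run:
```python
from h import *
t=gray("t2.npy");s=gray("s2.npy")
c=np.array([482.2,246.6]);A=np.arange(-3.4,3.0,.2)
for n,g in(("top",t),("side",s)):
  for r in(30,34.5,42): print(n,r,samp(g,n,[(c[0]+r*np.cos(a),c[1]+r*np.sin(a),175.5) for a in A]).astype(int))
# mincer still there
t1=gray("t.npy");s1=gray("s.npy")
print("mincer moved diff", [round(float(cv2.phaseCorrelate(a[y0:y1,x0:x1].copy(),b[y0:y1,x0:x1].copy())[0][i]),2) for a,b,(x0,x1,y0,y1) in((t1,t,(284,334,203,233)),(s1,s,(298,372,236,284))) for i in(0,1)])
```

```text
top 30 [ 65  72  60  59  51 138 239 249 245 250 249 245 250 249 247 214 159  81
  53  59 152  91  92  78  77  78  78  87  71  58  49  55]
top 34.5 [ 71  81  77 137  50 213 245 247 248 248 247 248 248 247 247 239 160 137
  47  60 137  88  90  77  78  78  79  81  76  57  49  56]
top 42 [ 51  84 124  62  49  54  59  56  58  55  55  52  43  42  49  43  43  42
  44  57 111  86  77  77  82  87  87  86  83  52  50  50]
side 30 [143 144 147 156 173 157 186 222 201 221 214 203 215 215 223 212 188 159
 147 140 138 110  72 130 134 102 122  48  92 133 143 144]
side 34.5 [110 117 129 144 176 184 176 213 201 212 204 202 213 219 224 213 183 147
 130 124 121 114  78 123 134 104 104  41 100 121 115 110]
side 42 [ 52  52  51  63 101 160 168 178 175 174 170 171 163 166 137  64  46  47
  37  47  62  72 102  76 118 108  65  44  73  61  52  53]
mincer moved diff [-0.01, 0.02, 0.51, 0.02]
```

Run:
```python
from h import *
from scipy.optimize import least_squares
t1=gray("t.npy");t=gray("t2.npy")
def fit(g,c,z,lo,hi):
    W=edge(g,"top",np.array(c),z,np.arange(30,46,.25),np.arange(lo,hi,.07),150,False)
    r=least_squares(lambda p:np.hypot(*(W-p).T)-37.5,c,loss="soft_l1");return r.x,np.abs(r.fun).mean()
def phase(g,c,z,lo,hi):
    A=np.arange(lo,hi,.02);out=[]
    for r in(20,22,24,26):
        I=samp(g,"top",[(c[0]+r*np.cos(a),c[1]+r*np.sin(a),z) for a in A]);B=np.c_[np.cos(10*A),np.sin(10*A),np.ones(len(A)),A];x=np.linalg.lstsq(B,-I,rcond=None)[0];out.append((r,round(float(np.hypot(x[0],x[1])),1),round(float(np.arctan2(x[1],x[0])/10),4)))
    return out
c1,e1=fit(t1,(484,247.5),8,-2.3,2.3);print(c1,e1,phase(t1,c1,8,-2.1,-.3),phase(t1,c1,8,-3.1,3.18))
for z in(175.5,):
    c2,e2=fit(t,(482.3,246.6),z,-2.2,-.4);print(c2,e2,phase(t,c2,z,-2.1,-.3))
c1b,_=fit(t1,(484,247.5),8,-2.2,-.4);print("same arc",c1b,phase(t1,c1b,8,-2.1,-.3))
```

```text
[483.9494752  246.96162354] 0.42765209247102776 [(20, 66.8, -0.0001), (22, 85.5, 0.0051), (24, 79.9, 0.0085), (26, 44.9, 0.0109)] [(20, 62.9, 0.025), (22, 84.7, 0.0245), (24, 79.9, 0.0254), (26, 44.8, 0.0258)]
[482.04203595 245.65054319] 0.08057814783916584 [(20, 69.5, 0.0328), (22, 87.9, 0.0372), (24, 82.8, 0.0425), (26, 37.4, 0.0468)]
same arc [483.4748174  246.27278796] [(20, 72.4, 0.0308), (22, 86.7, 0.0339), (24, 75.6, 0.0345), (26, 34.0, 0.0303)]
```

nudge_tcp(moves=[[[-0.4,-0.06,0,-0.08,0.1],[-1,-0.16,0,-0.16,0.1],[-1.7,-0.28,0,-0.24,0.1],[-2.4,-0.4,0,-0.32,0.1],[-3.1,-0.52,0,-0.4,0.1],[-3.8,-0.64,0,-0.412,0.1],[-4.4,-0.74,0,-0.412,0.1],[-4.8,-0.8,0,-0.412,0.1],[-4.94,-0.8,0,-0.412,0.1],[-4.94,-0.8,0,-0.412,0.1]]])

```text
time_s: 18.5
eef_pos: [576.2, 11.9, 181.0]
eef_rot: [-3.14, 0.001, 2.209]
ft_force: [-0.2, 1.0, -1.2]
opening: 0.245
grip_force: 59.2
```

nudge_tcp(moves=[[[0,0,0,0,0.1],[0,0,0,0,0.1],[0,0,0,0,0.1]]])

```text
time_s: 18.75
eef_pos: [575.6, 17.7, 181.6]
eef_rot: [3.141, -0.002, 2.218]
ft_force: [-0.4, 0.9, -1.4]
opening: 0.248
grip_force: 59.2
```

Run:
```python
from h import *
delta(574.6,13.3,158,.643)
```

```text
t 18.75 pos [575.6  17.7 181.6] fy 0.647 q7 0.77 F [-0.4  0.9 -1.4] op 0.248 -> d [-2.9 -3.4 23.5] turn 0.004
```

To row units: 20 mm is 0.4, 10 mm is 0.2, 0.004 rad is 0.016.

nudge_tcp(moves=[[[-0.058,-0.068,0.2,0.016,0.1],[-0.058,-0.068,0.4,0.016,0.1],[-0.058,-0.068,0.4,0.016,0.1],[-0.058,-0.068,0.4,0.016,0.1],[-0.058,-0.068,0.4,0.016,0.1]]])

```text
time_s: 19.17
eef_pos: [575.0, 10.6, 161.6]
eef_rot: [-3.141, -0.0, 2.21]
ft_force: [0.3, -0.1, -1.3]
opening: 0.244
grip_force: 59.2
```

Run:
```python
from h import *
delta(574.6,13.3,145,.643)
```

```text
t 19.17 pos [575.   10.6 161.6] fy 0.639 q7 0.79 F [ 0.3 -0.1 -1.3] op 0.244 -> d [ 2.4  1.4 16.6] turn -0.004
```

To row units: 1 mm is 0.02, 0.7 mm is 0.014, -0.002 rad is -0.008.

nudge_tcp(moves=[[[0.02,0.014,0,-0.008,0.1],[0.02,0.014,0,-0.008,0.1],[0.02,0.014,0,-0.008,0.1],[0.02,0.014,0,-0.008,0.1],[0.02,0.014,0,-0.008,0.1],[0.02,0.014,0,-0.008,0.1]]])

```text
time_s: 19.67
eef_pos: [575.2, 11.5, 162.0]
eef_rot: [3.141, 0.0, 2.212]
ft_force: [-0.3, 0.7, -2.1]
opening: 0.251
grip_force: 59.2
```

Run:
```python
from h import *
delta(574.6,13.3,148,.643)
```

```text
t 19.67 pos [575.2  11.5 162. ] fy 0.641 q7 0.79 F [-0.3  0.7 -2.1] op 0.251 -> d [ 1.8  0.6 14. ] turn -0.002
```

To row units: 1.8 mm is 0.036, 0.6 mm is 0.012, -0.002 rad is -0.008.

nudge_tcp(moves=[[[0.036,0.012,0,-0.008,0.1],[0.036,0.012,0.04,-0.008,0.1],[0.036,0.012,0.08,-0.008,0.1],[0.036,0.012,0.12,-0.008,0.1],[0.036,0.012,0.16,-0.008,0.1],[0.036,0.012,0.2,-0.008,0.1],[0.036,0.012,0.24,-0.008,0.1],[0.036,0.012,0.24,-0.008,0.1],[0.036,0.012,0.24,-0.008,0.1]]])

```text
time_s: 20.42
eef_pos: [574.4, 13.4, 149.7]
eef_rot: [-3.141, -0.0, 2.214]
ft_force: [-0.0, 0.6, -2.7]
opening: 0.245
grip_force: 59.2
```

Run:
```python
from h import *
delta(574.6,13.3,142,.643)
```

```text
t 20.42 pos [574.4  13.4 149.7] fy 0.643 q7 0.79 F [-0.   0.6 -2.7] op 0.245 -> d [-0.2  0.1  7.7] turn 0.0
```

To row units: 6 mm is 0.12, 4 mm is 0.08.

nudge_tcp(moves=[[[0,0,0.04,0,0.1],[0,0,0.08,0,0.1],[0,0,0.12,0,0.1],[0,0,0.12,0,0.1],[0,0,0.12,0,0.1]]])

```text
time_s: 20.83
eef_pos: [574.3, 13.4, 143.7]
eef_rot: [-3.141, -0.0, 2.214]
ft_force: [-0.8, 0.1, -2.0]
opening: 0.248
grip_force: 59.2
```

nudge_tcp(moves=[[[0,0,0.02,0,0.1],[0,0,0.04,0,0.1],[0,0,0.04,0,0.1],[0,0,0.04,0,0.1]]])

```text
time_s: 21.17
eef_pos: [574.5, 13.4, 141.9]
eef_rot: [-3.142, -0.0, 2.214]
ft_force: [0.2, -0.7, -1.6]
opening: 0.246
grip_force: 59.2
```

nudge_tcp(moves=[[[0,0,0.02,0,0.1],[0,0,0.04,0,0.1],[0,0,0.04,0,0.1],[0,0,0.04,0,0.1]]])

```text
time_s: 21.5
eef_pos: [574.4, 13.4, 139.8]
eef_rot: [-3.141, -0.0, 2.214]
ft_force: [-0.9, -0.2, -1.9]
opening: 0.244
grip_force: 59.2
```

nudge_tcp(moves=[[[0,0,0.02,0,0.1],[0,0,0.02,0,0.1],[0,0,0.02,0,0.1]]])

```text
time_s: 21.75
eef_pos: [574.5, 13.4, 138.9]
eef_rot: [-3.142, -0.0, 2.214]
ft_force: [-0.4, -0.3, -1.6]
opening: 0.247
grip_force: 59.2
```

nudge_tcp(moves=[[[0,0,0.02,0,0.1],[0,0,0.02,0,0.1],[0,0,0.02,0,0.1]]])

```text
time_s: 22.0
eef_pos: [574.5, 13.4, 137.8]
eef_rot: [-3.141, -0.0, 2.214]
ft_force: [-0.2, -0.0, -1.8]
opening: 0.253
grip_force: 59.2
```

nudge_tcp(moves=[[[0,0,0.02,0,0.1],[0,0,0.02,0,0.1],[0,0,0.02,0,0.1]]])

```text
time_s: 22.25
eef_pos: [574.7, 13.4, 137.3]
eef_rot: [3.141, 0.0, 2.214]
ft_force: [-0.8, 0.2, 1.3]
opening: 0.248
grip_force: 59.5
```

nudge_tcp(moves=[[[0,0,0.01,0,0.1],[0,0,0.02,0,0.1],[0,0,0.02,0,0.1]]])

```text
time_s: 22.5
eef_pos: [574.7, 13.4, 137.3]
eef_rot: [3.141, 0.0, 2.214]
ft_force: [-2.4, -0.1, 6.7]
opening: 0.247
grip_force: 60.1
```

It stopped at TCP z 137.3, which is 125 plus the 12.3 mm grip offset, so the plate is home on the mouth. I'll release, back off and check by numbers.

To row units: -100 mm is -2, -75 mm is -1.5.

nudge_tcp(moves=[[[0,0,-0.01,0,0.3],[0,0,-0.01,0,0.45],[0,0,-0.01,0,0.5],[0,0,-0.01,0,0.5],[0,0,-0.3,0,0.5],[0,0,-0.9,0,0.5],[0,0,-1.5,0,0.5],[0,0,-2,0,0.5],[0,0,-2,0,0.5]]])

```text
time_s: 23.25
eef_pos: [578.1, 12.8, 241.9]
eef_rot: [3.132, 0.007, 2.214]
ft_force: [1.4, -1.2, 0.6]
opening: 0.5
grip_force: 0.0
```

nudge_tcp(moves=[[[0.5,0,0,0,0.5],[1.2,0,0,0,0.5],[1.9,0,0,0,0.5],[2.6,0,0,0,0.5],[3.3,0,0,0,0.5],[4,0,0,0,0.5],[4.7,0,0,0,0.5],[5.4,0,0,0,0.5],[6,0,0,0,0.5],[6,0,0,0,0.5]]])

```text
time_s: 24.08
eef_pos: [389.2, 260.5, 235.2]
eef_rot: [-3.141, -0.005, 2.227]
ft_force: [-0.7, 0.3, 0.5]
opening: 0.501
grip_force: 0.0
```

nudge_tcp(moves=[[[0,0,0,0,0.5],[0,0,0,0,0.5],[0,0,0,0,0.5]]])

```text
time_s: 24.33
eef_pos: [395.6, 252.0, 235.8]
eef_rot: [-3.142, 0.001, 2.211]
ft_force: [0.1, 0.3, 0.1]
opening: 0.498
grip_force: 0.0
```

Run:
```python
from h import *
np.save("t3.npy",avg("top",4));np.save("s3.npy",avg("side",4))
t1,t,s1,s=gray("t.npy"),gray("t3.npy"),gray("s.npy"),gray("s3.npy")
for n,a,b,(x0,x1,y0,y1) in(("throat top",t1,t,(296,334,203,230)),("barrel side",s1,s,(298,372,240,284)),("fine",t1,t,(190,232,222,264)),("nut",t1,t,(380,432,168,218))):
    print(n,np.round(cv2.phaseCorrelate(a[y0:y1,x0:x1].copy(),b[y0:y1,x0:x1].copy())[0],2),abs(a-b)[y0:y1,x0:x1].mean().round(1))
c=np.array([574.8,13.3])
W=edge(t,"top",c,133,np.arange(30,46,.25),np.arange(-1.8,1.8,.1),150,False);print("plate R fit",circ(W) if len(W)>5 else len(W))
A=np.arange(-3.1,3.18,.02)
for z,r in((133,22),(133,24)):
    I=samp(t,"top",[(c[0]+r*np.cos(a),c[1]+r*np.sin(a),z) for a in A]);x=np.linalg.lstsq(np.c_[np.cos(10*A),np.sin(10*A),np.ones(len(A))],-I,rcond=None)[0];print("yaw",np.arctan2(x[1],x[0])/10,"or",np.arctan2(x[1],x[0])/10-.314,np.hypot(x[0],x[1]))
for r in(33,35,37):
    B=np.arange(2.4,3.6,.06);print(r,samp(t,"top",[(c[0]+r*np.cos(a),c[1]+r*np.sin(a),131) for a in B]).astype(int))
# side: hub top, plate rim tilt: bright rows above/below
print("side hub-top proj",proj("side",(574.8,13.3,145)),"rim l/r",proj("side",(538,13.3,133)),proj("side",(612,13.3,133)))
print(s[205:236:2,298:344:3].astype(int))
st=robot.state();print(st["eef_pos"],st["time_s"])
```

```text
throat top [0.06 0.48] 1.3
barrel side [0.49 0.49] 1.4
fine [0.5  0.53] 1.5
nut [-0.   -0.01] 0.3
plate R fit (array([572.79327633,  12.36095486]), np.float64(42.081107013257686))
yaw 0.12704406809819976 or -0.18695593190180024 36.795098807441335
yaw 0.12868422447718317 or -0.18531577552281683 41.582752249798
33 [249 250 250 250 251 250 250 241 216 183 180 195 239 249 249 249 250 250
 249 249 250]
35 [244 246 248 249 249 249 249 242 213 166 154 185 234 244 245 245 245 246
 246 245 245]
37 [237 237 244 246 243 244 245 241 225 198 175 206 230 234 238 235 233 236
 237 236 238]
side hub-top proj [321.09946002 216.51165863] rim l/r [304.43279886 222.46776628] [337.68369149 220.61159568]
[[ 49  5
[... 413 characters left out ...]
11 228 206 211 176 222 208 229 187  60  46  50]
 [ 32  33  55 222 216 206 180 190 192 161 193 213 230 189  48  51]
 [ 34  42  97 216 205 196 205 146 137 118 195 183 220 229  51  53]
 [ 45  51 171 229 201 198 216 193 174 185 225 172 227 225  61  49]
 [ 51  84 187 195 228 213 183 218 191 213 182 229 226 170 120  51]
 [ 45 110 206 149 176 212 222 227 211 231 223 209 159 143 143  50]
 [ 51 106 177 191 160 145 156 169 168 164 143 125 144 172 143  47]
 [ 46 109 172 167 192 186 176 165 157 160 166 175 164 156 127  51]
 [ 47  94 152 147 170 178 175 181 179 172 151 164 157 125 112  52]
 [ 48  66 158 176 157 157 173 182 183 166 146 155 152 128  83  53]]
[394.82948874 253.18081599 235.91639405] 24.7333
```

```bash
python3 -c "
from workcell import robot, camrig
print(robot.close_job())"
```

```text
the job is handed in; nothing more can be done
None
```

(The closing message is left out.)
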